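Pack a filter stone and spacer down a test cell

ROBOT

A 6-joint arm with a two-finger parallel gripper is mounted at the origin on a cart in front of the work surface, level with it; the furniture and walls round the work are solid. World frame = base frame: x ahead of the robot, y to its left, z up, the work surface at z = 0. Lengths are in m, angles in rad, forces in N, time in s.
With the tool pointing down it reaches from about 0.35 to 1 m from the base axis. Payload 7.1 kg.
Tool frame: the origin (TCP) lies between the finger pads; the fingertips stand 8 mm ahead of it and the grasp point (between the pads) lies 11 mm behind it (r.nose_length is the distance from the TCP to the fingertips, in m); z points along the fingers, y is the line along which they close (so a half turn about z gives the same grasp; the last joint's range is limited). The gripper opens to 85 mm and grips with 20 to 120 N. Pads are 22 mm wide; open, the fingers measure 114 mm over their backs; the gripper's body (76 mm by 85 mm) begins 54 mm behind the grasp point. The pads swing forward as they close: fully open they stand 13 mm farther back than shut.
Start: joints at [1.182, 0.423, 1.63, -0, 1.089, -0.019], TCP at [0.226, 0.583, 0.239] pointing down, gripper open.
Joint ranges: [-3, 3], [-0.9, 2.11], [0.09, 2.58], [-1.31, 4.45], [0.11, 2.69], [-2.54, 2.54]. Speed limits (rad/s): [2.39, 2.39, 3.01, 3.14, 3.14, 3.14].

INTERFACE

Orientations are given as a 3x3 rotation matrix whose columns are the frame's x, y, z axes.
In Python, from rig import r gives the robot as it stands. The module is installed in compiled form; this text tells all that it offers.
- The arm moves only by the shell command python3 -m creep 'ROWS' [OPENING] [FORCE]. ROWS is JSON, a list of rows, each a list of 2 entries, a list of its own where there are three numbers: the shift along the tool's x, y, z in mm, then the turn, a rotation vector about the tool's x, y, z in degrees. A call has exactly 10 rows; each row shifts and turns the commanded pose from where the row before left it, along the tool's axes as they then stand; what a row does not reach is not made up. A row lasts 1/12 s, in which the tool goes at most 41.7 mm and 7.16 degrees, less where a joint would pass 70% of its speed; a pose out of reach is approached as far as the arm can. A call with a gripper value outside its range is refused whole. OPENING is the finger opening in mm, from 0 to 85.4, set as the call begins (- or left out, the last holds). The fingers move at their own pace and stop on an object; FORCE is the grip in N (left out, the last holds). Time passes only in rows, so rows that do not move let the fingers close, or fill a call up. It gives the time, the measured TCP pose, the force, the opening and the grip force at its end, in the units of the state.
- r.sense(): the state, without advancing time (a new reading comes with each control period).
- r.grab_frame(name): name is "side" or "top" or "wrist"; returns a dict with "color" (420x560x3 uint8, red, green, blue), "range_z" (420x560 float32, m along the optical axis (not along the pixel's ray), 0 where there is no reading), "fx", "fy", "cx", "cy" (pixels), "rvec" (rotation vector, rad) and "tvec" (3), from world to camera coordinates, as OpenCV has them; the wrist camera has in their place "tool_from_camera" (4x4, takes a point from camera to tool coordinates, whose origin is the TCP and whose axes are the flange's). Camera axes: x right, y down, z forward; pixel columns grow to the right and rows downward; lengths in m; the calibration is good to about 2 mm. A picture is of the moment at which its call begins: read the wrist's pose just before it.
- r.job_done(): hands the job in; it is judged then, once.
The state is a dict: "clock": time; "q": joint angles; "qvel": joint speeds; "joint_efforts": joint torques, N m; "tool_pos": TCP position; "orientation": TCP orientation; "force": force on the tool from outside, world axes, zero at the start; "wrist_torque": the same for the moment, N m; "finger_gap": finger opening in m; "gripper_force": force on a finger pad.
Only numpy, scipy, OpenCV 4.12 (cv2) and the standard library are available. Lean on these libraries where they do the work, as an engineer would, in place of code of your own. Each camera call takes 0.05 s, during which the arm holds its last target. There are 200 camera calls.

TASK

Load the clear test cell: stand the steel spacer in its tube on top of the filter stone that is stuck part-way down, then take the red-handled tamping rod out of its wooden stand and push both down the tube until they bottom out firmly on the spring seat, leaning on them there with about 10 to 18 newtons (well past the light drag of the stone) but never so hard that the seat is crushed. Put the rod back upright in its stand and leave the wood block, tape measure and tape roll alone.

Things in the scene. Friction and masses are not known exactly. Their poses are not given: they have to be found in the camera images.
- cell: Fixed test cell, 135 mm high: round aluminium foot 88 mm across and 12 mm high, and on it an upright clear tube, 43 mm outside, bore 33 mm, open at the top. Origin at the centre of the foot's underside, z up along the tube. A filter stone is stuck part-way down the tube; under it, lower down, is a spring seat.
- cell_mouth (a point): Centre of the tube's open mouth, level with its rim, 135 mm above the table. The terracotta filter stone in the tube (31 mm across, 14 mm thick, black rubber rings) starts with its top 30 to 45 mm below the mouth. It slides down with a steady drag of about 4 N, cannot tip and stays where left; after 30 to 63 mm it meets the seat.
- seat (a joint): How far the spring seat is pressed down, in m: 0 untouched, solid at 0.009. 3 N per mm: a push of F newtons on the stack presses it about (F - 2.7)/3 mm; past 6.8 mm it is crushed. After the push the stone's drag keeps it pressed by about 1.3 to 2 mm. The seat's height is set anew each time, its top 28 to 46 mm above the table, and is not measured.
- spacer: Loose plain steel cylinder standing upright on the table, 30 mm across, 55 mm high, 0.12 kg, edges bevelled 2 mm. Origin at the centre of its underside, z along its axis. Dropped on the unmoved stone, its upper end sticks 10 to 25 mm out of the tube.
- rod: Loose tamping rod standing upright in its stand, 140 mm long, 0.10 kg: wooden shaft 24 mm across with a brass band at its flat foot, and from 88 to 140 mm above the foot a red round handle 31 mm across (narrowing over the top 6 mm). Origin at the centre of the foot's end, z up along the rod.
- stand: Fixed dark wooden block 85 x 85 x 50 mm with one round hole in the middle of its top, 32 mm across and 40 mm deep, that holds the rod (its foot then is 10 mm above the table). Origin at the centre of the underside.
- wood_block: Loose wooden block 45 x 96 x 35 mm, a bystander. Origin at the centre of its underside.
- tape_measure: Loose yellow and black tape measure 35 x 89 x 63 mm, a bystander. Origin at the centre of its underside.
- tape_roll: Loose roll of masking tape 104 mm across, 25 mm high, a bystander. Origin at the centre of its underside.
Not all that is in view belongs to the job. Several things have the shape of the rod; the one meant has the colours described above.

How it is judged:
On the way, in this order (a step that is already met when the one before it is completed fails the run):
1. the spacer stands in the tube on the stone and is released (horizontal distance between spacer and cell_mouth below 0.006 m and z of spacer in the frame of cell below 0.115 m and angle between spacer's own z axis and vertical below 0.12 rad and contact force between the fingers and spacer below 0.1 N), for 0.2 s.
2. stone and spacer are bottomed out firmly: the spring seat is pressed in by more than 2.1 mm while the rod pushes on the spacer with more than 4 N, for 0.2 s (value of joint seat above 0.0021 m and contact force between rod and spacer above 4 N), for 0.2 s.
At the end, for the whole second after the job is handed in: Stone on the spring seat (seat pressed over 0.5 mm), spacer upright on it in the tube (within 6 mm of the axis, underside at most 66 mm above the table); rod upright in the stand's hole (within 8 mm of its centre, foot at most 4 mm off its floor); all at rest (value of joint seat above 0.0005 m and horizontal distance between spacer and cell_mouth below 0.006 m and angle between each of spacer, rod's own z axis and vertical below 0.12 rad and z of spacer in the frame of cell below 0.066 m and horizontal distance between rod and stand below 0.008 m and z of rod in the frame of stand below 0.014 m and linear speed of each of rod, spacer below 0.02 m/s); the robot touches nothing.
It fails at once if the spring seat is crushed (pressed by more than 7 mm, about 24 N on the rod) (value of joint seat above 0.007 m).
It fails at once if a bystander (wood block, tape measure, tape roll) is moved by more than 15 mm (distance of any of wood_block, tape_measure, tape_roll from where it was at the start of the episode above 0.015 m).
It also fails if it takes over 72 s, if anything falls off the work surface, if the arm or the gripper's body presses on something with over 40 N, if the wrist force passes 120 N, or if a joint passes its speed limit or range.

## Working session

There is one attempt and no reset: what is moved stays moved. The work goes in short steps, Python scripts to look and compute and a shell command to move; the robot and the scene stay as the last step left them, time stands still between calls to the robot, and variables do not carry over. Pictures are saved under pics/ and viewed, at most 10 in all, crops included, and the job is handed in when it is done.

```bash
mkdir -p pics; cat > h.py <<'E'
import numpy as np, cv2
from rig import r
def pts(f):
    "world points per pixel from depth for fixed cams"
    R=cv2.Rodrigues(np.array(f["rvec"],float))[0]; t=np.array(f["tvec"],float).ravel()
    z=f["range_z"]; v,u=np.indices(z.shape)
    P=np.stack([(u-f["cx"])/f["fx"]*z,(v-f["cy"])/f["fy"]*z,z],-1)
    return (P-t)@R
def ray(f,u,v,h):
    "pixel -> world point on plane z=h"
    R=cv2.Rodrigues(np.array(f["rvec"],float))[0]; t=np.array(f["tvec"],float).ravel()
    c=-R.T@t; d=R.T@np.array([(u-f["cx"])/f["fx"],(v-f["cy"])/f["fy"],1]); return c+d*(h-c[2])/d[2]
def save(n,im): cv2.imwrite("pics/"+n,cv2.cvtColor(im,cv2.COLOR_RGB2BGR))
E
python3 - <<'E'
from h import *
import pickle
F={n:r.grab_frame(n) for n in("top","side")}
pickle.dump(F,open("f0.pkl","wb"))
for n in F: save(n+"0.png",F[n]["color"])
s=r.sense();print(s["clock"],s["tool_pos"],np.round(s["orientation"],3),s["finger_gap"],s["force"])
for n in F:
    f=F[n];R=cv2.Rodrigues(np.array(f["rvec"],float))[0];print(n,-R.T@np.array(f["tvec"]).ravel(),f["fx"])
E
```

```text
0.1 [0.22566157 0.58228598 0.2385927 ] [[-0.932  0.361 -0.001]
 [ 0.361  0.932 -0.001]
 [ 0.    -0.001 -1.   ]] 0.08534141081761612 [-0.85891244  0.26753806  0.13387602]
top [0.28539585 0.0200378  1.73161043] 477.85246225745055
side [0.48451989 1.04055643 0.7305421 ] 428.41175226026166
```

View pics/top0.png

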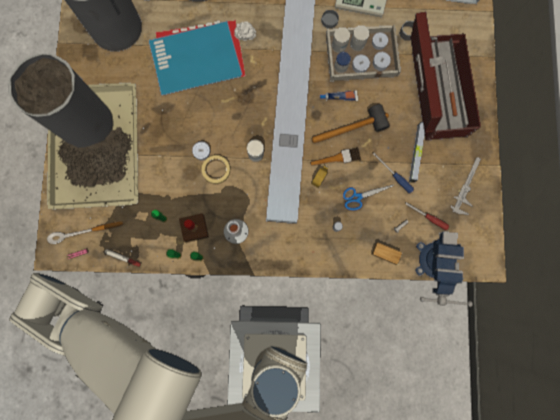

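View pics/side0.png

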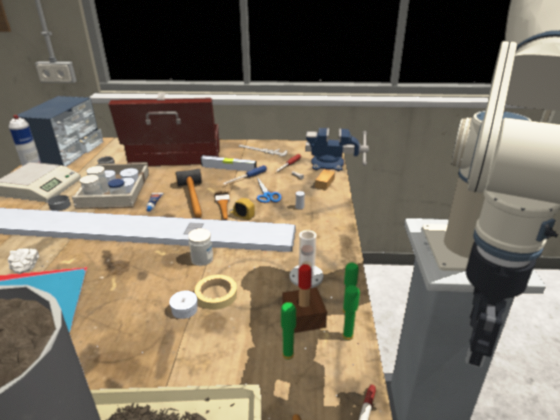

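The top view shows the red-handled rod at (188,224) in its dark stand (193,228), the cell at (236,231), and a steel cylinder at (338,225), probably the spacer. The green rods at (157,215), (172,254) and (196,257) are lookalikes with the wrong colour. In the side view the red rod is at (305,285), the cell at (307,255), the steel cylinder at (300,200), and the green rods at (288,330) and (350,300).

```bash
python3 - <<'E'
from h import *
import pickle
F=pickle.load(open("f0.pkl","rb"))
t=F["top"];s=F["side"]
a=cv2.resize(t["color"][195:275,140:260],None,fx=5,fy=5,interpolation=cv2.INTER_CUBIC)
b=cv2.resize(t["color"][205:245,320:360],None,fx=5,fy=5,interpolation=cv2.INTER_CUBIC)
c=cv2.resize(s["color"][180:360,270:370],None,fx=2,fy=2,interpolation=cv2.INTER_CUBIC)[:360]
im=np.zeros((600,800,3),np.uint8); im[:400,:600]=a; im[:200,600:]=b; im[200:560,600:]=c
save("crop1.png",im)
P=pts(t)
for (u,v) in [(188,224),(193,228),(203,235),(236,231),(338,225),(157,215),(172,254),(196,257),(386,253),(319,177),(215,158),(290,200),(255,148),(201,150),(290,60)]:
    print((u,v),np.round(P[v,u],3))
Q=pts(s)
for (u,v) in [(305,270),(307,235),(300,193),(300,205),(288,310),(350,270),(350,295),(295,233)]:
    print("s",(u,v),np.round(Q[v,u],3))
E
```

```text
(188, 224) [0.474 0.302 0.144]
(193, 228) [0.465 0.291 0.107]
(203, 235) [0.447 0.263 0.055]
(236, 231) [0.455 0.142 0.137]
(338, 225) [ 0.495 -0.212  0.055]
(157, 215) [0.502 0.407 0.141]
(172, 254) [0.373 0.349 0.144]
(196, 257) [0.365 0.271 0.137]
(386, 253) [ 0.401 -0.385  0.037]
(319, 177) [ 0.665 -0.142  0.061]
(215, 158) [0.735 0.238 0.021]
(290, 200) [ 0.586 -0.041  0.022]
(255, 148) [0.757 0.09  0.091]
(201, 150) [0.762 0.29  0.028]
(290, 60) [ 1.127 -0.029  0.021]
s (305, 270) [0.473 0.313 0.151]
s (307, 235) [0.468 0.137 0.123]
s (300, 193) [ 0.49  -0.213  0.055]
s (300, 205) [ 0.489 -0.204  0.014]
s (288, 310) [0.506 0.423 0.139]
s (350, 270) [0.374 0.29  0.136]
s (350, 295) [0.381 0.369 0.134]
s (295, 233) [ 0.502 -0.057 -0.001]
```

View pics/crop1.png

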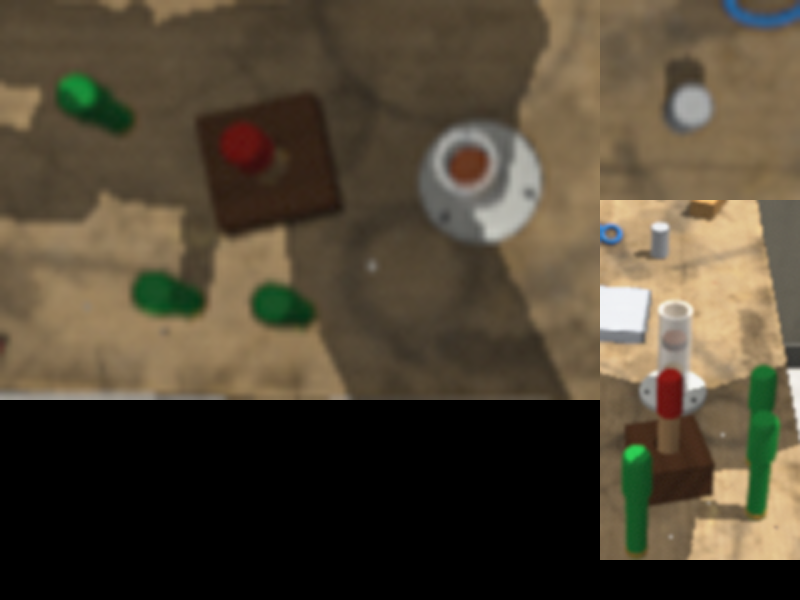

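The crop confirms the red handle and wooden shaft standing in the dark stand. The three green rods at top-view (157,215), (172,254) and (196,257) don't match the description. The plain grey cylinder at (338,225) is the spacer, since its top sits at 55 mm. Next I'll measure the positions.

```bash
cat >> h.py <<'E'
def delta(target, s=None):
    "mm shift in tool axes from the present TCP to world target"
    s=s or r.sense(); return np.round(np.array(s["orientation"]).T@(np.array(target)-s["tool_pos"])*1000,1)
E
python3 - <<'E'
from h import *
import pickle
F=pickle.load(open("f0.pkl","rb"))
def near(P,c,rad,z0,z1): return (np.hypot(P[...,0]-c[0],P[...,1]-c[1])<rad)&(P[...,2]>z0)&(P[...,2]<z1)
for n in("top","side"):
    f=F[n];P=pts(f)
    for name,c,z0,z1,h,rad in [("spacer",(.495,-.212),.045,.065,.055,.03),("mouth",(.457,.14),.127,.145,.135,.035),("foot",(.457,.14),.005,.02,.012,.06),("rod",(.47,.3),.138,.16,.148,.03),("stand",(.465,.29),.042,.058,.05,.07)]:
        m=near(P,c,rad,z0,z1)
        v,u=np.nonzero(m)
        if len(u)<3: print(n,name,"none");continue
        (cu,cv),rr=cv2.minEnclosingCircle(np.stack([u,v],1).astype(np.float32))
        (ru,rv),sz,_=cv2.minAreaRect(np.stack([u,v],1).astype(np.float32))
        print(n,name,len(u),"mean",np.round(P[m].mean(0),4),"centroid ray",np.round(ray(f,u.mean(),v.mean(),h),4),"circ",np.round(ray(f,cu,cv,h),4),"rect",np.round(ray(f,ru,rv,h),4),"r px",rr, "x/y range",np.round(np.ptp(P[m],0),3))
print(delta((.492,-.21,.22)))
E
```

```text
top spacer 54 mean [ 0.4906 -0.2114  0.0555] centroid ray [ 0.4907 -0.2114  0.055 ] circ [ 0.4907 -0.2115  0.055 ] rect [ 0.4904 -0.2124  0.055 ] r px 4.148773670196533 x/y range [0.029 0.03  0.016]
top mouth 51 mean [0.4656 0.1507 0.1344] centroid ray [0.4655 0.1507 0.135 ] circ [0.468  0.1526 0.135 ] rect [0.4663 0.1522 0.135 ] r px 6.280229568481445 x/y range [0.042 0.04  0.014]
top foot 291 mean [0.4598 0.1454 0.0106] centroid ray [0.4596 0.1453 0.012 ] circ [0.4572 0.1405 0.012 ] rect [0.457  0.1425 0.012 ] r px 16.35110092163086 x/y range [0.113 0.116 0.015]
top rod 70 mean [0.4731 0.301  0.1483] centroid ray [0.4731 0.301  0.148 ] circ [0.4726 0.3006 0.148 ] rect [0.4733 0.3012 0.148 ] r px 4.731027126312256 x/y range [0.027 0.027 0.017]
top stand 453 mean [0.4722 0.2993 0.0498] centroid ray [0.4721 0.2992 0.05  ] circ [0.4735 0.3001 0.05  ] rect [0.4736 0.3015 0.05  ] r px 16.39229965209961 x/y range [0.102 0.101 0.016]
side spacer 52 mean [ 0.4895 -0.2072  0.0526] centroid ray [ 0.4895 -0.2028  0.055 ] circ [ 0.4895 -0.2019  0.055 ] rect [ 0.4895 -0.2053  0.055 ] r px 4.272101879119873 x/y range [0.027 0.035 0.013]
side mouth 96 mean [0.4647 0.1506 0.1327] centroid ray [0.4648 0.1542 0.135 ] circ [0.4683 0.1593 0.135 ] rect [0.4687 0.1571 0.135 ] r px 8.397981643676758 x/y range [0.04  0.041 0.01 ]
side foot 260 mean [0.4644 0.1606 0.011 ] centroid ray [0.4644 0.1621 0.012 ] circ [0.4681 0.1637 0.012 ] rect [0.4681 0.1637 0.012 ] r px 16.278919219970703 x/y range [0.084 0.078 0.014]
side rod 136 mean [0.4737 0.3075 0.1472] centroid ray [0.4737 0.3085 0.148 ] circ [0.474  0.3106 0.148 ] rect [0.4745 0.3079 0.148 ] r px 6.842682838439941 x/y range [0.028 0.03  0.014]
side stand 787 mean [0.4688 0.3074 0.0497] centroid ray [0.4687 0.3082 0.05  ] circ [0.4722 0.3047 0.05  ] rect [0.4721 0.3074 0.05  ] r px 24.829517364501953 x/y range [0.104 0.103 0.016]
[-534.7 -642.5   19.5]
```

```bash
python3 -c "
from h import *
print(delta((.467,.2,.30)))"
```

```text
[-363.2 -269.3  -61. ]
```

```bash
python3 -m creep '[[[-33,-24,-6],[0,0,0]],[[-33,-24,-6],[0,0,0]],[[-33,-24,-6],[0,0,0]],[[-33,-24,-6],[0,0,0]],[[-33,-24,-6],[0,0,0]],[[-33,-24,-6],[0,0,0]],[[-33,-24,-6],[0,0,0]],[[-33,-24,-6],[0,0,0]],[[-33,-24,-6],[0,0,0]],[[0,0,0],[0,0,0]]]' 60
python3 - <<'E'
from h import *
s=r.sense();f=r.grab_frame("wrist");save("w1.png",f["color"])
import pickle;pickle.dump((s,f),open("w1.pkl","wb"))
print(s["tool_pos"],np.round(s["orientation"],3),np.round(s["qvel"],3)); print(np.round(f["tool_from_camera"],3),f["fx"])
E
```

```text
clock: 0.93
tool_pos: [0.428, 0.2692, 0.2943]
orientation: [[-0.931, 0.366, 0.002], [0.366, 0.931, -0.001], [-0.003, -0.0, -1.0]]
force: [0.2, 0.3, 0.4]
finger_gap: 0.06
gripper_force: 0.0
[0.42796609 0.26918912 0.29434383] [[-0.931  0.366  0.002]
 [ 0.366  0.931 -0.001]
 [-0.003 -0.    -1.   ]] [ 0.092  0.016  0.007  0.053 -0.014  0.11 ]
[[-0.001 -0.954 -0.301  0.077]
 [ 1.    -0.001  0.    -0.   ]
 [-0.001 -0.301  0.954 -0.135]
 [ 0.     0.     0.     1.   ]] 345.54855695999345
```

View pics/w1.png

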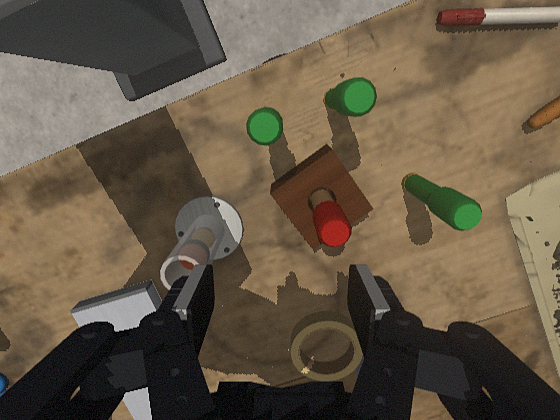

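The wrist view shows the cell mouth at (182,270), the cell foot at (210,228), the rod's red top at (333,227) on its stand at (322,198), and the green rods away from both. I'll measure from this frame as well.

```bash
cat >> h.py <<'E'
def wcam(s,f):
    T=np.eye(4);T[:3,:3]=s["orientation"];T[:3,3]=s["tool_pos"]; return T@np.array(f["tool_from_camera"])
def wpts(s,f):
    T=wcam(s,f); z=f["range_z"].astype(float); v,u=np.indices(z.shape)
    P=np.stack([(u-f["cx"])/f["fx"]*z,(v-f["cy"])/f["fy"]*z,z],-1)
    W=P@T[:3,:3].T+T[:3,3]; W[z<=0]=np.nan; return W
def circ(xy):
    "algebraic circle fit"
    A=np.c_[2*xy,np.ones(len(xy))]; c=np.linalg.lstsq(A,(xy**2).sum(1),rcond=None)[0]
    return c[:2],np.sqrt(c[2]+c[:2]@c[:2])
E
python3 - <<'E'
from h import *
import pickle
s,f=pickle.load(open("w1.pkl","rb"));P=wpts(s,f)
for name,c,z0,z1,rad in [("mouth",(.467,.152),.131,.140,.03),("foot",(.467,.152),.008,.017,.06),("rodtop",(.473,.301),.147,.156,.03),("rodside",(.473,.301),.1,.14,.03),("stand",(.473,.301),.045,.055,.07),("shaft",(.473,.301),.055,.09,.03)]:
    m=(np.hypot(P[...,0]-c[0],P[...,1]-c[1])<rad)&(P[...,2]>z0)&(P[...,2]<z1)
    q=P[m]; 
    if len(q)<5: print(name,"none");continue
    v,u=np.nonzero(m)
    (cx,cy),sz,a=cv2.minAreaRect(q[:,:2].astype(np.float32))
    print(name,len(q),np.round(q.mean(0),4),"px",u.mean(),v.mean(),"mid",np.round((q.max(0)+q.min(0))/2,4),"rect",round(cx,4),round(cy,4),np.round(sz,4),round(a,1),"fit",circ(q[:,:2]))
print(delta((.485,-.16,.25)))
E
```

```text
mouth 393 [0.457  0.1503 0.1347] px 174.72519083969465 265.5394402035623 mid [0.4615 0.1525 0.1341] rect 0.4591 0.1497 [0.0239 0.0432] 17.1 fit (array([0.46708389, 0.15305279]), np.float64(0.01868350694193721))
foot 1948 [0.4599 0.162  0.0114] px 211.8783367556468 220.53747433264888 mid [0.4679 0.1527 0.0125] rect 0.4649 0.1565 [0.087 0.077] 38.3 fit (array([0.46757589, 0.15282657]), np.float64(0.034356880654917855))
rodtop 743 [0.4727 0.3012 0.1501] px 334.2234185733513 230.8815612382234 mid [0.4735 0.3011 0.1499] rect 0.4739 0.3008 [0.0273 0.0275] 28.2 fit (array([0.47298729, 0.30111085]), np.float64(0.009687031158087977))
rodside 412 [0.4619 0.3006 0.1216] px 325.50485436893206 210.3106796116505 mid [0.4651 0.3009 0.12  ] rect 0.4645 0.3003 [0.0124 0.0301] 5.0 fit (array([0.47414523, 0.30118779]), np.float64(0.015191735681798517))
stand 4074 [0.466  0.3017 0.0505] px 319.8014236622484 193.740058910162 mid [0.4739 0.3014 0.05  ] rect 0.4741 0.3011 [0.0858 0.0852] 15.0 fit (array([0.47421202, 0.30140221]), np.float64(0.03747190251830551))
shaft 174 [0.4644 0.3008 0.0717] px 320.64367816091954 198.2183908045977 mid [0.4666 0.3012 0.0723] rect 0.4666 0.3012 [0.0227 0.0088] 89.8 fit (array([0.47414588, 0.30120211]), np.float64(0.011700263054197274))
[-212.4 -379.8   43.8]
```

```bash
python3 -m creep '[[[-19,-35,4],[0,0,0]],[[-19,-35,4],[0,0,0]],[[-19,-35,4],[0,0,0]],[[-19,-35,4],[0,0,0]],[[-19,-35,4],[0,0,0]],[[-19,-35,4],[0,0,0]],[[-19,-35,4],[0,0,0]],[[-19,-35,4],[0,0,0]],[[-19,-35,4],[0,0,0]],[[-19,-35,4],[0,0,0]]]'
python3 -c "
from h import *
print(delta((.4906,-.2114,.19)))"
```

```text
clock: 1.82
tool_pos: [0.4753, -0.1219, 0.2528]
orientation: [[-0.933, 0.36, -0.0], [0.36, 0.933, 0.001], [0.001, 0.0, -1.0]]
force: [0.6, 0.8, 0.3]
finger_gap: 0.0598
gripper_force: 0.0
[-46.6 -78.   62.8]
```

```bash
python3 -m creep '[[[-11,-19,16],[0,0,0]],[[-11,-19,16],[0,0,0]],[[-11,-19,16],[0,0,0]],[[-11,-18,16],[0,0,0]],[[0,0,0],[0,0,0]],[[0,0,0],[0,0,0]],[[0,0,0],[0,0,0]],[[0,0,0],[0,0,0]],[[0,0,0],[0,0,0]],[[0,0,0],[0,0,0]]]'
python3 - <<'E'
from h import *
s=r.sense();f=r.grab_frame("wrist");P=wpts(s,f)
c=(.4906,-.2114)
for z0,z1 in((.05,.06),(.01,.05)):
    m=(np.hypot(P[...,0]-c[0],P[...,1]-c[1])<.03)&(P[...,2]>z0)&(P[...,2]<z1);q=P[m]
    v,u=np.nonzero(m);print(len(q),q.mean(0),(q.max(0)+q.min(0))/2,np.ptp(q,0),u.mean(),v.mean(),circ(q[:,:2]))
print(s["tool_pos"],s["orientation"])
E
```

```text
clock: 2.65
tool_pos: [0.4896, -0.2061, 0.19]
orientation: [[-0.933, 0.36, 0.001], [0.36, 0.933, -0.0], [-0.001, 0.0, -1.0]]
force: [-0.8, -0.6, -0.2]
finger_gap: 0.0598
gripper_force: 0.0
999 [ 0.49054392 -0.21238564  0.05526516] [ 0.49137258 -0.21272138  0.05417858] [0.02936195 0.0294824  0.00710869] 274.044044044044 204.61861861861863 (array([ 0.49076603, -0.21247438]), np.float64(0.010479039645631509))
315 [ 0.48055362 -0.20756184  0.03132214] [ 0.48617741 -0.21057737  0.03003265] [0.01964006 0.02551538 0.03991151] 275.45714285714286 184.7904761904762 (array([ 0.49153515, -0.21279268]), np.float64(0.014756080543412136))
[ 0.4896365  -0.20610316  0.19003985] [[-9.32823108e-01  3.60333067e-01  1.06333237e-03]
 [ 3.60332864e-01  9.32823713e-01 -3.83491199e-04]
 [-1.13008621e-03  2.54241462e-05 -9.99999361e-01]]
```

```bash
python3 -m creep '[[[-4,-5.5,10],[0,0,0]],[[0,0,30],[0,0,0]],[[0,0,30],[0,0,0]],[[0,0,30],[0,0,0]],[[0,0,30],[0,0,0]],[[0,0,15],[0,0,0]],[[0,0,10],[0,0,0]],[[0,0,0],[0,0,0]],[[0,0,0],[0,0,0]],[[0,0,0],[0,0,0]]]'
python3 -m creep '[[[0,0,0],[0,0,0]],[[0,0,0],[0,0,0]],[[0,0,0],[0,0,0]],[[0,0,0],[0,0,0]],[[0,0,0],[0,0,0]],[[0,0,0],[0,0,0]],[[0,0,0],[0,0,0]],[[0,0,0],[0,0,0]],[[0,0,0],[0,0,0]],[[0,0,0],[0,0,0]]]' 20 50
```

```text
clock: 3.53
tool_pos: [0.4918, -0.2139, 0.0352]
orientation: [[-0.932, 0.361, 0.002], [0.361, 0.932, -0.001], [-0.002, -0.0, -1.0]]
force: [-0.5, -0.0, -0.0]
finger_gap: 0.0601
gripper_force: 0.0
clock: 4.37
tool_pos: [0.4918, -0.2138, 0.0355]
orientation: [[-0.932, 0.361, 0.002], [0.361, 0.932, -0.001], [-0.002, -0.0, -1.0]]
force: [-1.6, 0.0, 6.0]
finger_gap: 0.0283
gripper_force: 48.8
```

```bash
python3 -m creep '[[[0,0,-5],[0,0,0]],[[0,0,-15],[0,0,0]],[[0,0,-25],[0,0,0]],[[0,0,-25],[0,0,0]],[[0,0,-25],[0,0,0]],[[0,0,-25],[0,0,0]],[[0,0,-25],[0,0,0]],[[0,0,-10],[0,0,0]],[[0,0,0],[0,0,0]],[[0,0,0],[0,0,0]]]' 20 60
python3 - <<'E'
from h import *
s=r.sense();f=r.grab_frame("wrist");P=wpts(s,f)
save("w2.png",f["color"])
c=s["tool_pos"]
m=(np.hypot(P[...,0]-c[0],P[...,1]-c[1])<.014)&(P[...,2]>c[2]-.03)&(P[...,2]<c[2]+.04);q=P[m]
print(len(q), q.mean(0)-c if len(q) else "")
print(delta((.4672,.1528,.2)))
E
```

```text
clock: 5.2
tool_pos: [0.4908, -0.2133, 0.1892]
orientation: [[-0.932, 0.361, 0.0], [0.361, 0.932, -0.0], [-0.001, -0.0, -1.0]]
force: [-0.4, 0.6, -2.4]
finger_gap: 0.0281
gripper_force: 59.3
3515 [-0.00087678  0.00049553  0.02016309]
[153.8 332.8 -11.5]
```

View pics/w2.png

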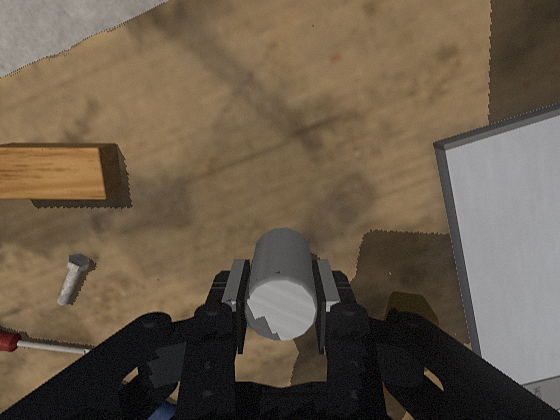

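The spacer is gripped upright, with its top face at (282,308) and its side visible above that. I'll measure its offset in the hand.

```bash
cat > hand.py <<'E'
from h import *
def spacer_hand():
    s=r.sense();f=r.grab_frame("wrist");P=wpts(s,f);R=np.array(s["orientation"]);L=(P-s["tool_pos"])@R
    hs=cv2.cvtColor(f["color"],cv2.COLOR_RGB2HSV)
    base=(np.abs(L[...,1])<.0145)&(np.abs(L[...,0])<.02)
    m=base&(np.abs(L[...,2]+.02)<.004); t=L[m]; print("top",len(t),t.mean(0),(t.max(0)+t.min(0))/2,np.ptp(t,0))
    for a,b in((-.014,.008),(.008,.03)):
        m=base&(L[...,2]>a)&(L[...,2]<b)&(L[...,0]>.004); q=L[m]
        print("side",len(q),circ(q[:,:2]),np.ptp(q,0))
if __name__=="__main__": spacer_hand()
E
python3 hand.py
```

```text
top 4240 [ 0.00242247 -0.00013656 -0.01986868] [ 1.08449119e-03 -1.73206003e-05 -2.00136467e-02] [0.02936381 0.02896406 0.00796683]
side 1528 (array([-2.21688363e-04, -3.68935605e-06]), np.float64(0.015426530405918758)) [0.01143078 0.02896272 0.02197665]
side 924 (array([0.00062125, 0.00016957]), np.float64(0.014625320609390133)) [0.01145962 0.0279879  0.02196761]
```

```bash
python3 -m creep '[[[16,34,-2],[0,0,0]],[[16,34,-2],[0,0,0]],[[16,34,-2],[0,0,0]],[[16,34,-1],[0,0,0]],[[16,34,-1],[0,0,0]],[[16,34,-1],[0,0,0]],[[16,34,-1],[0,0,0]],[[16,34,-1],[0,0,0]],[[14,34,0],[0,0,0]],[[11,26,0],[0,0,0]]]'
python3 -m creep '[[[0,0,0],[0,0,0]],[[0,0,0],[0,0,0]],[[0,0,0],[0,0,0]],[[0,0,0],[0,0,0]],[[0,0,0],[0,0,0]],[[0,0,0],[0,0,0]],[[0,0,0],[0,0,0]],[[0,0,0],[0,0,0]],[[0,0,0],[0,0,0]],[[0,0,0],[0,0,0]]]'
python3 - <<'E'
from hand import *
spacer_hand()
print(delta((.4672,.1528,.2)))
s=r.sense();f=r.grab_frame("wrist");P=wpts(s,f);save("w3.png",f["color"])
c=(.4672,.1528);import pickle;pickle.dump((s,f),open("w3.pkl","wb"))
for z0,z1,rad in((.130,.140,.03),(.06,.128,.028),(.007,.016,.06)):
    m=(np.hypot(P[...,0]-c[0],P[...,1]-c[1])<rad)&(P[...,2]>z0)&(P[...,2]<z1);q=P[m]
    if len(q)>5:print(z0,len(q),q.mean(0),circ(q[:,:2]))
E
```

```text
clock: 6.13
tool_pos: [0.4671, 0.1537, 0.1988]
orientation: [[-0.933, 0.361, -0.003], [0.361, 0.933, -0.0], [0.002, -0.001, -1.0]]
force: [0.7, -0.2, -1.6]
finger_gap: 0.0285
gripper_force: 59.6
clock: 6.97
tool_pos: [0.4684, 0.1513, 0.2004]
orientation: [[-0.932, 0.362, 0.0], [0.362, 0.932, 0.0], [-0.0, 0.0, -1.0]]
force: [-0.6, -0.2, -1.7]
finger_gap: 0.0283
gripper_force: 59.6
top 4232 [ 0.00241903 -0.00012713 -0.01987488] [ 1.44305600e-03  4.92072083e-08 -1.99846541e-02] [0.02912781 0.02899973 0.00796052]
side 1525 (array([-2.80170481e-04, -2.83239380e-05]), np.float64(0.015502386603238136)) [0.01191561 0.02898141 0.02197576]
side 928 (array([0.00053857, 0.00017033]), np.float64(0.014676415957531276)) [0.01154427 0.02818712 0.02195237]
[1.7 0.9 0.4]
0.13 1069 [0.45962185 0.15569109 0.13495332] (array([0.46734239, 0.15258569]), np.float64(0.018727101289610658))
0.06 2106 [0.462046  0.1546244 0.0985522] (array([0.46316404, 0.15418086]), np.float64(0.016092093818965925))
0.007 3379 [0.4546251  0.15752924 0.01137606] (array([0.46758987, 0.15256516]), np.float64(0.0344968863983475))
```

View pics/w3.png

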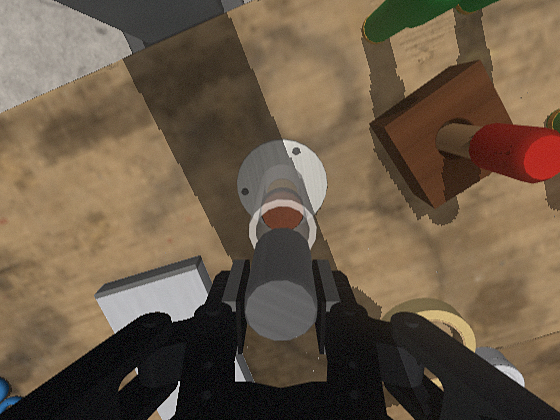

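The spacer is held just above the mouth, whose rim shows at (283,228), and the axis offset is about 1 mm. I'll correct that and lower it.

```bash
python3 -m creep '[[[1.2,0.9,5],[0,0,0]],[[0,0,10],[0,0,0]],[[0,0,8],[0,0,0]],[[0,0,2],[0,0,0]],[[0,0,2],[0,0,0]],[[0,0,2],[0,0,0]],[[0,0,2],[0,0,0]],[[0,0,2],[0,0,0]],[[0,0,2],[0,0,0]],[[0,0,2],[0,0,0]]]'
```

```text
clock: 7.9
tool_pos: [0.4677, 0.1527, 0.1633]
orientation: [[-0.932, 0.361, 0.0], [0.361, 0.932, 0.0], [-0.0, 0.0, -1.0]]
force: [0.5, 0.1, -1.5]
finger_gap: 0.0284
gripper_force: 59.6
```

```bash
python3 -m creep '[[[0,0,2],[0,0,0]],[[0,0,2],[0,0,0]],[[0,0,2],[0,0,0]],[[0,0,2],[0,0,0]],[[0,0,2],[0,0,0]],[[0,0,2],[0,0,0]],[[0,0,1],[0,0,0]],[[0,0,0],[0,0,0]],[[0,0,0],[0,0,0]],[[0,0,0],[0,0,0]]]'
```

```text
clock: 8.73
tool_pos: [0.4676, 0.1527, 0.1504]
orientation: [[-0.932, 0.361, 0.0], [0.361, 0.932, 0.0], [-0.0, 0.0, -1.0]]
force: [-0.8, -0.8, -1.8]
finger_gap: 0.0282
gripper_force: 59.6
```

```bash
python3 -m creep '[[[0,0,0],[0,0,0]],[[0,0,0],[0,0,0]],[[0,0,0],[0,0,0]],[[0,0,0],[0,0,0]],[[0,0,0],[0,0,0]],[[0,0,0],[0,0,0]],[[0,0,-10],[0,0,0]],[[0,0,-20],[0,0,0]],[[0,0,-30],[0,0,0]],[[0,0,-30],[0,0,0]]]' 60
python3 - <<'E'
from h import *
s=r.sense();f=r.grab_frame("wrist");P=wpts(s,f);save("w4.png",f["color"])
c=(.4674,.1527)
m=(np.hypot(P[...,0]-c[0],P[...,1]-c[1])<.0155)&(P[...,2]>.137)&(P[...,2]<.2);q=P[m]
top=np.percentile(q[:,2],95); t=q[q[:,2]>top-.003]; print("top z",top,len(t),t.mean(0),np.ptp(t,0))
print(s["tool_pos"],delta((.474,.3012,.22)))
E
```

```text
clock: 9.57
tool_pos: [0.4669, 0.1525, 0.2414]
orientation: [[-0.932, 0.361, -0.002], [0.361, 0.932, -0.001], [0.001, -0.001, -1.0]]
force: [1.3, -0.3, 0.4]
finger_gap: 0.0603
gripper_force: 0.0
top z 0.145957597210779 1252 [0.46649478 0.15318165 0.14484348] [0.02960068 0.02911459 0.00392692]
[0.46693822 0.1525238  0.24144537] [ 50.1 138.9  27.9]
```

View pics/w4.png

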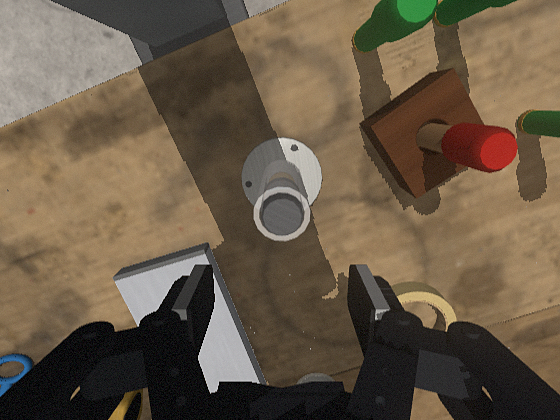

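The spacer stands in the tube, with its top at (284,212), z 0.145 and 1 mm off axis. Next is the rod.

```bash
python3 -m creep '[[[12,34,0],[0,0,0]],[[12,34,5],[0,0,0]],[[12,34,10],[0,0,0]],[[12,34,20],[0,0,0]],[[2,3,10],[0,0,0]],[[0,0,0],[0,0,0]],[[0,0,0],[0,0,0]],[[0,0,0],[0,0,0]],[[0,0,0],[0,0,0]],[[0,0,0],[0,0,0]]]'
python3 -c "
from h import *
s=r.sense();print(delta((.474,.3012,.11)))
f=r.grab_frame('wrist');P=wpts(s,f)
for z0,z1 in((.14,.155),(.1,.14),(.055,.09)):
    m=(np.hypot(P[...,0]-.474,P[...,1]-.3012)<.025)&(P[...,2]>z0)&(P[...,2]<z1);q=P[m]
    print(len(q),(q.max(0)+q.min(0))/2,circ(q[:,:2]) if len(q)>5 else '')
"
```

```text
clock: 10.45
tool_pos: [0.4718, 0.2996, 0.1963]
orientation: [[-0.932, 0.363, 0.001], [0.363, 0.932, 0.001], [-0.001, 0.001, -1.0]]
force: [-0.1, 0.8, -0.4]
finger_gap: 0.0597
gripper_force: 0.0
[-1.4  2.2 86.3]
2084 [0.47425266 0.30127275 0.14605664] (array([0.47230251, 0.30184536]), np.float64(0.010540840989825474))
769 [0.46751537 0.30233787 0.12005155] (array([0.47412132, 0.30120822]), np.float64(0.015164406627957473))
263 [0.47007091 0.30168665 0.07142672] (array([0.47412916, 0.30122795]), np.float64(0.01167747598210777))
```

```bash
python3 -m creep '[[[-1.5,2.2,5],[0,0,0]],[[0,0,10],[0,0,0]],[[0,0,20],[0,0,0]],[[0,0,20],[0,0,0]],[[0,0,20],[0,0,0]],[[0,0,11],[0,0,0]],[[0,0,0],[0,0,0]],[[0,0,0],[0,0,0]],[[0,0,0],[0,0,0]],[[0,0,0],[0,0,0]]]'
python3 -m creep '[[[0,0,0],[0,0,0]],[[0,0,0],[0,0,0]],[[0,0,0],[0,0,0]],[[0,0,0],[0,0,0]],[[0,0,0],[0,0,0]],[[0,0,0],[0,0,0]],[[0,0,0],[0,0,0]],[[0,0,0],[0,0,0]],[[0,0,0],[0,0,0]],[[0,0,0],[0,0,0]]]' 20 100
```

```text
clock: 11.33
tool_pos: [0.4741, 0.3024, 0.1104]
orientation: [[-0.932, 0.361, 0.002], [0.361, 0.932, 0.001], [-0.001, 0.002, -1.0]]
force: [-0.8, -0.8, 0.4]
finger_gap: 0.0602
gripper_force: 0.0
clock: 12.17
tool_pos: [0.4738, 0.3021, 0.1104]
orientation: [[-0.932, 0.361, 0.001], [0.361, 0.932, 0.001], [-0.001, 0.001, -1.0]]
force: [-1.2, -0.4, 6.6]
finger_gap: 0.0291
gripper_force: 98.3
```

```bash
python3 -m creep '[[[0,0,-5],[0,0,0]],[[0,0,-12],[0,0,0]],[[0,0,-20],[0,0,0]],[[0,0,-25],[0,0,0]],[[0,0,-25],[0,0,0]],[[0,0,-25],[0,0,0]],[[0,0,-25],[0,0,0]],[[0,0,-20],[0,0,0]],[[0,0,-8],[0,0,0]],[[0,0,0],[0,0,0]]]'
python3 - <<'E'
from h import *
s=r.sense();f=r.grab_frame("wrist");P=wpts(s,f);R=np.array(s["orientation"]);L=(P-s["tool_pos"])@R
for a,b in((-.045,-.038),(-.03,.01),(.02,.05),(.05,.095)):
    m=(np.abs(L[...,1])<.018)&(np.abs(L[...,0])<.03)&(L[...,2]>a)&(L[...,2]<b)&((L[...,0]>.003)|(a<-.04));q=L[m]
    if len(q)>5:print(a,b,len(q),(q.max(0)+q.min(0))/2,np.ptp(q,0),circ(q[:,:2]))
print(delta((.4674,.1527,.27)))
E
```

```text
clock: 13.0
tool_pos: [0.4743, 0.3025, 0.2771]
orientation: [[-0.932, 0.361, 0.004], [0.361, 0.932, 0.003], [-0.003, 0.004, -1.0]]
force: [0.6, 0.7, -1.1]
finger_gap: 0.0291
gripper_force: 98.6
-0.045 -0.038 4279 [-3.24708706e-04  5.43949203e-06 -4.14876942e-02] [0.02684315 0.03595391 0.00696824] (array([2.13942367e-03, 9.18514524e-05]), np.float64(0.009998192540350012))
-0.03 0.01 4215 [ 9.15171031e-03 -4.01673122e-07 -1.00458915e-02] [0.01202845 0.03599729 0.03990191] (array([-0.00206907, -0.00010496]), np.float64(0.01732971787020896))
0.02 0.05 799 [ 0.00741858 -0.00051065  0.03502524] [0.00866439 0.02190876 0.02992135] (array([-0.00060528, -0.00049383]), np.float64(0.011566523080850478))
0.05 0.095 742 [ 0.00736551 -0.00061927  0.07253128] [0.00866693 0.02228526 0.04487207] (array([-0.00062314, -0.00059841]), np.float64(0.011682573134059996))
[ -48.2 -141.4    5. ]
```

```bash
python3 -m creep '[[[-6,-17,0],[0,0,0]],[[-10,-30,0],[0,0,0]],[[-10,-30,0],[0,0,0]],[[-10,-30,0],[0,0,0]],[[-8,-22,0],[0,0,0]],[[-3.5,-12,0],[0,0,0]],[[0,0,0],[0,0,0]],[[0,0,0],[0,0,0]],[[0,0,0],[0,0,0]],[[0,0,0],[0,0,0]]]'
python3 -c "
from h import *
print(delta((.4674,.1527,.25)))"
```

```text
clock: 13.88
tool_pos: [0.4668, 0.1542, 0.274]
orientation: [[-0.933, 0.361, -0.0], [0.361, 0.933, 0.0], [0.0, -0.0, -1.0]]
force: [-0.6, 0.6, -0.8]
finger_gap: 0.0287
gripper_force: 98.8
[-1.2 -1.2 24. ]
```

```bash
python3 -m creep '[[[-0.6,-0.7,5],[0,0,0]],[[0,0,8],[0,0,0]],[[0,0,6],[0,0,0]],[[0,0,4],[0,0,0]],[[0,0,2],[0,0,0]],[[0,0,2],[0,0,0]],[[0,0,1],[0,0,0]],[[0,0,1],[0,0,0]],[[0,0,1],[0,0,0]],[[0,0,1],[0,0,0]]]'
```

```text
clock: 14.72
tool_pos: [0.4673, 0.1524, 0.2437]
orientation: [[-0.932, 0.362, 0.001], [0.362, 0.932, 0.0], [-0.001, 0.001, -1.0]]
force: [-0.4, -0.1, 2.6]
finger_gap: 0.0287
gripper_force: 98.9
```

```bash
python3 -m creep '[[[0,0,2],[0,0,0]],[[0,0,3],[0,0,0]],[[0,0,3],[0,0,0]],[[0,0,3],[0,0,0]],[[0,0,3],[0,0,0]],[[0,0,3],[0,0,0]],[[0,0,3],[0,0,0]],[[0,0,3],[0,0,0]],[[0,0,2],[0,0,0]],[[0,0,1],[0,0,0]]]'
```

```text
clock: 15.55
tool_pos: [0.467, 0.1524, 0.2169]
orientation: [[-0.932, 0.361, -0.0], [0.361, 0.932, -0.0], [0.0, -0.0, -1.0]]
force: [0.7, 0.5, 0.8]
finger_gap: 0.0292
gripper_force: 99.0
```

```bash
python3 -m creep '[[[0,0,0.4],[0,0,0]],[[0,0,0.4],[0,0,0]],[[0,0,0.4],[0,0,0]],[[0,0,0.4],[0,0,0]],[[0,0,0.4],[0,0,0]],[[0,0,0.4],[0,0,0]],[[0,0,0.4],[0,0,0]],[[0,0,0.4],[0,0,0]],[[0,0,0.4],[0,0,0]],[[0,0,0.4],[0,0,0]]]'
```

```text
clock: 16.38
tool_pos: [0.467, 0.1524, 0.2133]
orientation: [[-0.932, 0.361, 0.0], [0.361, 0.932, 0.0], [-0.0, 0.0, -1.0]]
force: [1.0, 0.1, 1.4]
finger_gap: 0.029
gripper_force: 99.0
```

```bash
python3 -c "
from h import *
print([round(float(r.sense()['force'][2]),1) for _ in range(3)])"
```

```text
[1.4, 1.4, 1.4]
```

```bash
python3 -m creep '[[[0,0,0.4],[0,0,0]],[[0,0,0.4],[0,0,0]],[[0,0,0.4],[0,0,0]],[[0,0,0.4],[0,0,0]],[[0,0,0.4],[0,0,0]],[[0,0,0.4],[0,0,0]],[[0,0,0.4],[0,0,0]],[[0,0,0.3],[0,0,0]],[[0,0,0],[0,0,0]],[[0,0,0],[0,0,0]]]'
```

```text
clock: 17.22
tool_pos: [0.4672, 0.1524, 0.2105]
orientation: [[-0.932, 0.361, 0.001], [0.361, 0.932, 0.0], [-0.0, 0.0, -1.0]]
force: [-0.5, 0.1, 5.0]
finger_gap: 0.029
gripper_force: 99.2
```

```bash
python3 -m creep '[[[0,0,0.3],[0,0,0]],[[0,0,0.3],[0,0,0]],[[0,0,0.3],[0,0,0]],[[0,0,0.3],[0,0,0]],[[0,0,0.3],[0,0,0]],[[0,0,0],[0,0,0]],[[0,0,0],[0,0,0]],[[0,0,0],[0,0,0]],[[0,0,0],[0,0,0]],[[0,0,0],[0,0,0]]]'
```

```text
clock: 18.05
tool_pos: [0.4674, 0.1524, 0.2094]
orientation: [[-0.932, 0.361, 0.001], [0.361, 0.932, 0.0], [-0.001, 0.0, -1.0]]
force: [-0.0, -0.5, 8.9]
finger_gap: 0.0289
gripper_force: 99.7
```

```bash
python3 -m creep '[[[0,0,0.3],[0,0,0]],[[0,0,0.3],[0,0,0]],[[0,0,0.3],[0,0,0]],[[0,0,0.3],[0,0,0]],[[0,0,0.2],[0,0,0]],[[0,0,0],[0,0,0]],[[0,0,0],[0,0,0]],[[0,0,0],[0,0,0]],[[0,0,0],[0,0,0]],[[0,0,0],[0,0,0]]]'
```

```text
clock: 18.88
tool_pos: [0.4675, 0.1525, 0.2083]
orientation: [[-0.932, 0.361, 0.001], [0.361, 0.932, 0.0], [-0.001, 0.001, -1.0]]
force: [-1.0, -1.1, 10.9]
finger_gap: 0.0286
gripper_force: 100.2
```

```bash
python3 -m creep '[[[0,0,0.3],[0,0,0]],[[0,0,0.3],[0,0,0]],[[0,0,0.2],[0,0,0]],[[0,0,0],[0,0,0]],[[0,0,0],[0,0,0]],[[0,0,0],[0,0,0]],[[0,0,0],[0,0,0]],[[0,0,0],[0,0,0]],[[0,0,0],[0,0,0]],[[0,0,0],[0,0,0]]]'
```

```text
clock: 19.72
tool_pos: [0.4676, 0.1525, 0.2078]
orientation: [[-0.932, 0.361, 0.002], [0.361, 0.932, 0.0], [-0.001, 0.001, -1.0]]
force: [-1.8, -0.7, 14.9]
finger_gap: 0.0291
gripper_force: 100.3
```

```bash
python3 -m creep '[[[0,0,-1],[0,0,0]],[[0,0,-2],[0,0,0]],[[0,0,-5],[0,0,0]],[[0,0,-10],[0,0,0]],[[0,0,-15],[0,0,0]],[[0,0,-15],[0,0,0]],[[0,0,-15],[0,0,0]],[[0,0,-7],[0,0,0]],[[0,0,0],[0,0,0]],[[0,0,0],[0,0,0]]]'
python3 - <<'E'
from h import *
s=r.sense();f=r.grab_frame("wrist");P=wpts(s,f);R=np.array(s["orientation"]);L=(P-s["tool_pos"])@R
for a,b in((-.045,-.038),(.02,.05),(.05,.097)):
    m=(np.abs(L[...,1])<.018)&(np.abs(L[...,0])<.03)&(L[...,2]>a)&(L[...,2]<b)&((L[...,0]>.003)|(a<-.04));q=L[m]
    if len(q)>5:print(a,b,len(q),(q.max(0)+q.min(0))/2,circ(q[:,:2]))
m=(np.abs(L[...,1])<.018)&(np.abs(L[...,0])<.03)&(L[...,2]>.02);print("foot z",np.sort(L[m][:,2])[-8:])
t=r.grab_frame("side");Q=pts(t);save("side2.png",cv2.resize(t["color"][200:340,260:400],None,fx=4,fy=4))
print(delta((.474,.3012,.275)))
E
```

```text
clock: 20.55
tool_pos: [0.4669, 0.1524, 0.2765]
orientation: [[-0.932, 0.361, 0.0], [0.361, 0.932, 0.0], [-0.0, 0.0, -1.0]]
force: [0.1, 0.0, -1.1]
finger_gap: 0.0286
gripper_force: 98.8
-0.045 -0.038 4296 [ 1.42829763e-04  1.67735047e-06 -4.14915704e-02] (array([ 2.11642446e-03, -5.29281308e-05]), np.float64(0.010013188422455863))
0.02 0.05 793 [ 0.00742909 -0.00051348  0.03499644] (array([-0.0006627 , -0.00048674]), np.float64(0.011620277503519953))
0.05 0.097 764 [ 0.00747669 -0.00063878  0.07300624] (array([-0.00058272, -0.00057084]), np.float64(0.011659327641364101))
foot z [0.26592523 0.26599123 0.26610362 0.2661286  0.26613642 0.26613719
 0.26656448 0.26680131]
[ 46.8 141.7   0.6]
```

View pics/side2.png

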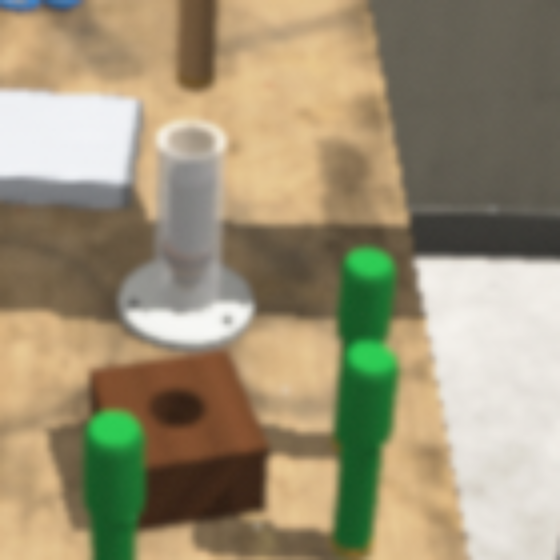

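The crop shows the spacer and stone low in the tube, the rod lifted clear, and the stand's hole empty at crop (178,408). I'll take the rod back.

```bash
python3 -m creep '[[[6,17,0],[0,0,0]],[[10,30,0],[0,0,0]],[[10,30,0],[0,0,0]],[[10,30,0],[0,0,0]],[[8,22,0],[0,0,0]],[[3.5,13,0],[0,0,0]],[[0,0,0],[0,0,0]],[[0,0,0],[0,0,0]],[[0,0,0],[0,0,0]],[[0,0,0],[0,0,0]]]'
python3 -c "
from h import *
print(delta((.474,.3012,.11)))"
```

```text
clock: 21.48
tool_pos: [0.4739, 0.3007, 0.2762]
orientation: [[-0.932, 0.362, -0.001], [0.362, 0.932, -0.001], [0.0, -0.001, -1.0]]
force: [-0.3, 0.9, -1.3]
finger_gap: 0.0287
gripper_force: 99.0
[1.000e-01 6.000e-01 1.662e+02]
```

```bash
python3 -m creep '[[[0.7,1,8],[0,0,0]],[[0,0,16],[0,0,0]],[[0,0,20],[0,0,0]],[[0,0,20],[0,0,0]],[[0,0,20],[0,0,0]],[[0,0,15],[0,0,0]],[[0,0,10],[0,0,0]],[[0,0,5],[0,0,0]],[[0,0,3],[0,0,0]],[[0,0,3],[0,0,0]]]'
```

```text
clock: 22.32
tool_pos: [0.4742, 0.3032, 0.1568]
orientation: [[-0.932, 0.362, 0.001], [0.362, 0.932, 0.0], [-0.001, 0.001, -1.0]]
force: [0.0, 0.9, -1.1]
finger_gap: 0.0294
gripper_force: 98.9
```

```bash
python3 -m creep '[[[0,0,3],[0,0,0]],[[0,0,3],[0,0,0]],[[0,0,4],[0,0,0]],[[0,0,5],[0,0,0]],[[0,0,6],[0,0,0]],[[0,0,6],[0,0,0]],[[0,0,5],[0,0,0]],[[0,0,3],[0,0,0]],[[0,0,2],[0,0,0]],[[0,0,0],[0,0,0]]]'
```

```text
clock: 23.15
tool_pos: [0.4736, 0.303, 0.119]
orientation: [[-0.932, 0.361, -0.001], [0.361, 0.932, -0.0], [0.001, -0.001, -1.0]]
force: [-0.1, 0.3, -0.5]
finger_gap: 0.0288
gripper_force: 98.9
```

```bash
python3 -m creep '[[[0,-1,2],[0,0,0]],[[0,0,2],[0,0,0]],[[0,0,1],[0,0,0]],[[0,0,1],[0,0,0]],[[0,0,1],[0,0,0]],[[0,0,0.5],[0,0,0]],[[0,0,0.5],[0,0,0]],[[0,0,0],[0,0,0]],[[0,0,0],[0,0,0]],[[0,0,0],[0,0,0]]]'
```

```text
clock: 23.98
tool_pos: [0.4734, 0.3022, 0.1116]
orientation: [[-0.932, 0.361, 0.0], [0.361, 0.932, 0.0], [-0.0, 0.0, -1.0]]
force: [0.4, 0.0, -0.7]
finger_gap: 0.029
gripper_force: 98.9
```

```bash
python3 -m creep '[[[0,0,0.5],[0,0,0]],[[0,0,0.5],[0,0,0]],[[0,0,0],[0,0,0]],[[0,0,0],[0,0,0]],[[0,0,0],[0,0,0]],[[0,0,0],[0,0,0]],[[0,0,0],[0,0,0]],[[0,0,0],[0,0,0]],[[0,0,0],[0,0,0]],[[0,0,0],[0,0,0]]]'
python3 -m creep '[[[0,0,0],[0,0,0]],[[0,0,0],[0,0,0]],[[0,0,0],[0,0,0]],[[0,0,0],[0,0,0]],[[0,0,0],[0,0,0]],[[0,0,0],[0,0,0]],[[0,0,0],[0,0,0]],[[0,0,0],[0,0,0]],[[0,0,0],[0,0,0]],[[0,0,0],[0,0,0]]]' 60
python3 -m creep '[[[0,0,-5],[0,0,0]],[[0,0,-10],[0,0,0]],[[0,0,-20],[0,0,0]],[[0,0,-20],[0,0,0]],[[0,0,-20],[0,0,0]],[[0,0,-20],[0,0,0]],[[0,0,-5],[0,0,0]],[[0,0,0],[0,0,0]],[[0,0,0],[0,0,0]],[[0,0,0],[0,0,0]]]'
python3 - <<'E'
from h import *
s=r.sense();f=r.grab_frame("wrist");P=wpts(s,f);save("w5.png",f["color"])
for n,c,z0,z1,rad in(("rodtop",(.474,.3012),.14,.158,.025),("handle",(.474,.3012),.1,.14,.025),("shaft",(.474,.3012),.055,.09,.025),("spacer",(.4674,.1527),.085,.12,.013)):
    m=(np.hypot(P[...,0]-c[0],P[...,1]-c[1])<rad)&(P[...,2]>z0)&(P[...,2]<z1);q=P[m]
    if len(q)>5: print(n,len(q),q.mean(0),np.percentile(q[:,2],95),circ(q[:,:2]))
t=r.grab_frame("top");Q=pts(t)
for c in((.4674,.1527),):
    m=(np.hypot(Q[...,0]-c[0],Q[...,1]-c[1])<.013)&(Q[...,2]>.06);print(np.round(Q[m][:,2],3))
E
```

```text
clock: 24.82
tool_pos: [0.4734, 0.3022, 0.1105]
orientation: [[-0.932, 0.361, -0.0], [0.361, 0.932, -0.0], [0.0, -0.0, -1.0]]
force: [0.8, -0.7, -0.4]
finger_gap: 0.0289
gripper_force: 99.0
clock: 25.65
tool_pos: [0.4734, 0.3022, 0.1105]
orientation: [[-0.932, 0.361, -0.0], [0.361, 0.932, -0.0], [-0.0, -0.0, -1.0]]
force: [-0.2, -0.1, 0.0]
finger_gap: 0.0599
gripper_force: 0.0
clock: 26.48
tool_pos: [0.4728, 0.3018, 0.2096]
orientation: [[-0.932, 0.361, -0.001], [0.361, 0.932, -0.001], [0.001, -0.001, -1.0]]
force: [-0.5, 0.7, -0.6]
finger_gap: 0.0596
gripper_force: 0.0
rodtop 1862 [0.47124202 0.30208618 0.14910895] 0.15147381865564424 (array([0.47202151, 0.30180031]), np.float64(0.010582632886173827))
handle 640 [0.4621682  0.30574297 0.1220032 ] 0.13839898087247948 (array([0.47369206, 0.30114814]), np.float64(0.015195998649824629))
shaft 217 [0.46454177 0.30483383 0.07055624] 0.08454139644966852 (array([0.47376323, 0.30120519]), np.float64(0.011725257085464671))
spacer 188 [0.47050725 0.14500418 0.11054979] 0.11139839691680639 (array([0.47026731, 0.14550763]), np.float64(0.005233316275546274))
[0.112 0.111 0.106 0.113 0.11  0.108 0.112 0.109 0.105 0.104 0.109 0.114
 0.106 0.115 0.111 0.107 0.107 0.106 0.108 0.118 0.12  0.105 0.111 0.11
 0.114 0.108 0.107 0.108 0.106 0.108 0.115 0.113 0.111 0.112 0.112 0.112
 0.105 0.112 0.106 0.111 0.113 0.111 0.105 0.108]
```

View pics/w5.png

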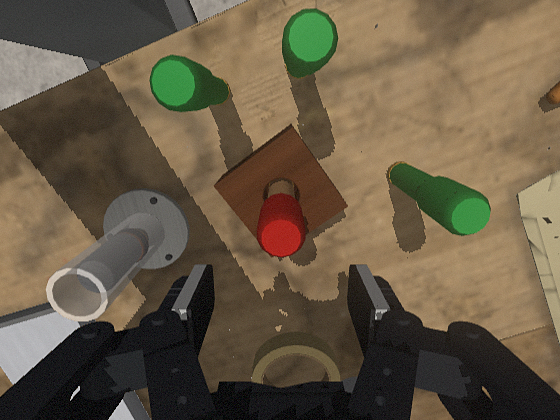

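The rod stands upright in its stand, with its top at (281,225) and z about 0.150. The spacer's top is at about 0.110 m, so its underside is near 0.055 m, and the gripper is clear of everything.

```bash
python3 -c "
from rig import r
print(r.job_done())"
```

```text
the job is handed in; nothing more can be done
None
```

The job is handed in, but no verdict came back: stone and spacer were pushed onto the spring seat with about 15 N, the rod is back upright in its stand, and I never touched the wood block, tape measure or tape roll.

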